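# Latch the filter-cassette press

## Task

Close the filter-cassette press on the bench: push the dark grey sliding plate up against the blue-and-white cassettes, tip the upright wire loop forward so that its crossbar drops behind the keeper hook on the plate, then swing the blue lever over and press it all the way down past centre, so that the press stays clamped by itself. Leave the bottles, rack and other things on the bench standing where they are.

Things in the scene. Friction and masses are not known exactly. Their poses are not given: they have to be found in the camera images.
- press: cassette press, fixed: light grey bed 310 x 130 x 16 mm, draw latch on top. Origin on the bench, z up; +x runs along the bed from the white latch block to the dark grey sliding plate. In this frame, mm: bed x -140..170; block x -115..-15, y +-50, top z 70; cassettes x -15..25, top z 66; rails y +-43, x 25..150, top z 23. All mechanism moves in the plane y = 0.
- plate (a joint): slide of the dark grey plate along press +x, m: 0 = home against the cassettes, starts 0.025 to 0.055, stops at 0 and 0.065; 2 N of friction, stays where left. Plate 25 mm thick, 100 mm wide, z 23..70, its cassette side at press x = 25 mm + joint. Push it home by its black pad, closed fingers will do.
- push_pad (a point): centre of the outer end face of the black round pad (38 mm diameter, sticks 30 mm out of the plate to press +x), 46 mm above the bench; push it to press -x. At press x = 80 mm when the plate is home.
- keeper (a point): on the steel keeper on top of the plate: post 24 mm wide, 7 mm thick, z 78..94, its lip (z 88..94) overhanging 3.5 mm to press +x. The point is on the post's back (+x) face under the lip, z 83; axes as the press. The crossbar must lie behind it: on its +x side, below the lip. The foot where it lands (z 78) reaches 25 mm behind the point.
- crossbar (a point): centre of the crossbar (orange sleeve, 7 mm thick, 42 mm long along press y) at the free end of the latch's wire loop. The loop's 5 mm side wires at y +-21 mm run 96 mm from its hinge to the crossbar, one either side of the lever; stiff springs (5 N/mm, 10 N preload) let it stretch 16 mm at most.
- bail (a joint): hinge of the wire loop on the lever, rad. Loop's angle above press +x = this minus lever: 1.4 to 1.9 (upright) at the start, about -0.2 lying behind the keeper with the lever still up. Friction holds it upright; tipped below about 1.1 towards the plate it falls forward by its weight. It cannot lean back more than about 0.8 rad beyond the blue lever.
- lever_pivot (a point): axis of the blue lever (along press y), press x = -45 mm, z 85 mm. The loop's hinge is 18 mm from this axis and turns with the lever: seen from the pivot, its angle above press +x is pi - lever + 0.175 (near press x -38, z 103 mm at the start).
- lever (a joint): angle of the blue lever, rad: 0 = down, level towards press -x over the white block; grows as it is raised (angle above press +x = pi - joint); starts 1.85 to 2.15, leaning towards the plate; stops at 2.3. The loop reaches over the keeper only above about 1.6. Pressing down draws the loop 24 mm to press -x, takes under 10 N at the tip, passes centre at about 0.2, then snaps to 0 by itself.
- lever_tip (a point): on the pressing face of the blue lever near its free end, 76 mm from the pivot (lever 24 mm wide, 6 mm thick, 10 mm at the round end, 81 mm long). The face looks up when down, and towards the plate (press +x) when raised; push here, first to press -x, then down. z 88 mm when down, about 150 raised.
- bottle_a: bystander: bottle of blue reagent, red cap, 70 mm diameter, 150 mm high; origin at its foot
- bottle_b: bystander: bottle of teal reagent, blue cap, 70 mm diameter, 150 mm high; origin at its foot
- bottle_c: bystander: brown bottle, black cap, 60 mm diameter, 130 mm high; origin at its foot
- tube_rack: bystander: white rack of capped tubes, 70 x 160 mm, 91 mm high; origin under its centre
- beaker: bystander: empty clear beaker, 70 mm diameter, 85 mm high; origin under its centre
- dishes: bystander: stack of three culture dishes, 60 mm diameter, 32 mm high, beside the press; origin under its centre
- cassette_box: bystander: white box with a blue lid, 77 x 47 x 38 mm, beside the press; origin under its centre

How it is judged:
By the outcome, as a careful person would: the job done as asked, in the order asked, and still so for the second after the job is handed in, with the robot touching nothing.
It also fails if it takes over 58 s, if anything falls off the work surface, if the arm or the gripper's body presses on something with over 40 N, if the wrist force passes 120 N, or if a joint passes its speed limit or range.

## Robot

A 6-joint arm with a two-finger parallel gripper is mounted at the origin on the work surface. World frame = base frame: x ahead of the robot, y to its left, z up, the work surface at z = 0. Lengths are in m, angles in rad, forces in N, time in s.
With the tool pointing down it reaches from about 0.275 to 0.85 m from the base axis. Payload 5.2 kg.
Tool frame: the origin (TCP) lies at the very end of the fingers, on their centre line; the grasp point (between the pads) lies 19 mm behind it; z points along the fingers, y is the direction in which the jaws open and shut (so a half turn about z gives the same grasp; the last joint's range is limited). The gripper opens to 85 mm and grips with 20 to 120 N. Pads are 22 mm wide; open, the fingers measure 114 mm over their backs; the gripper's body (76 mm by 85 mm) begins 54 mm behind the grasp point. The pads swing forward as they close: fully open they stand 13 mm farther back than shut.
Start: joints at [-0.203, 0.259, 1.535, -0, 1.348, -0.203], TCP at [0.55, 0, 0.231] pointing down, gripper open.
Joint ranges: [-3.14, 3.14], [-0.91, 2.08], [0.19, 2.58], [-1.22, 4.36], [0.22, 2.71], [-3.12, 3.12]. Speed limits (rad/s): [2.57, 2.57, 3.14, 3.14, 3.14, 3.14].

## Interface

Orientations are given as a rotation vector (axis times angle).
In Python, from rig import r, cams, order gives the robot as it stands.
- The arm moves only by the tool servo_tool, never from a script. Its argument "series" is one flat list of numbers, 6 for each row, row after row: the shift along the tool's x, y, z in mm, then the turn, a rotation vector about the tool's x, y, z in rad. In form: [tx, ty, tz, wx, wy, wz, tx, ty, tz, wx, wy, wz, ...]. A call has 1 to 20 rows; each row is the pose to reach, as a shift and turn from the pose commanded when the call began, along the tool's axes at that moment; what a row does not reach only later rows make up. A row lasts 1/10 s, in which the tool goes at most 50 mm and 8.59 degrees, less where a joint would pass 70% of its speed; a pose out of reach is approached as far as the arm can. A call with a gripper value outside its range is refused whole. "grip" is the finger opening in mm, from 0 to 85.4, set as the call begins (left out, the last holds). The fingers move at their own pace and stop on an object; "newtons" is the grip in N (left out, the last holds). Time passes only in rows, so rows that repeat a pose let the fingers close. It gives the time, the measured TCP pose, the force and the opening at its end, in the units of the state.
- r.get_obs(): the state, without advancing time (a new reading comes with each control period).
- cams.capture(name): name is "scene" or "side" or "wrist"; returns (picture, depth): 400x640x3 uint8, red, green, blue; 400x640 float32, m along the optical axis (not along the pixel's ray), 0 where there is no reading.
- cams.get_calibration(name): a dict with "intrinsics" (3x3 intrinsics, pixels), "rvec" (rotation vector, rad) and "tvec" (3), from world to camera coordinates, as OpenCV has them; the wrist camera has in their place "T_tool_cam" (4x4, takes a point from camera to tool coordinates, whose origin is the TCP and whose axes are the flange's). Camera axes: x right, y down, z forward; pixel columns grow to the right and rows downward; lengths in m; the calibration is good to about 2 mm. A picture is of the moment at which its call begins: read the wrist's pose just before it. get_calibration takes no time and is no camera call.
- order.job_done(): hands the job in, once; it reports no verdict.
The state is a dict: "time": time; "joint_positions": joint angles; "qvel": joint speeds; "joint_efforts": joint torques, N m; "ee_pos": TCP position; "orientation": TCP orientation; "ft_force": force on the tool from outside, world axes, zero at the start; "wrist_torque": the same for the moment, N m; "width": opening from 0.0 (shut) to 1.0 (fully open).
Only numpy, scipy, OpenCV 4.12 (cv2) and the standard library are available. Lean on these libraries where they do the work, as an engineer would, in place of code of your own. Each camera call takes 0.05 s, during which the arm holds its last target.

## Working session

There is one attempt and no reset: what is moved stays moved. The work goes in short steps, Python scripts to look and compute and a tool call to move; the robot and the scene stay as the last step left them, time stands still between calls to the robot, and variables do not carry over. Pictures are saved under pics/ and viewed, and the job is handed in when it is done.

Besides the shell and the picture viewer there is one more tool, called after ">>>" by a JSON object that holds its "method" and its "body". servo_tool: Moves the arm, as the interface text tells. Its arguments: {"type":"object","properties":{"series":{"type":"array","items":{"type":"number"}},"grip":{"type":"number"},"newtons":{"type":"number"}},"required":["series"]}

```bash
mkdir -p pics; ls
cat > h.py <<'E'
import numpy as np, cv2
from rig import r, cams, order
from scipy.spatial.transform import Rotation as R
def snap(name,fn):
    o=r.get_obs(); img,d=cams.capture(name)
    cv2.imwrite('pics/'+fn+'.png',img[:,:,::-1]); np.savez('/tmp/'+fn,d=d,img=img,p=o['ee_pos'],o=o['orientation'])
    return img,d
def T_wc(name,o=None):
    c=cams.get_calibration(name); K=np.array(c['intrinsics']); T=np.eye(4)
    if name=='wrist':
        W=np.eye(4); W[:3,:3]=R.from_rotvec(o[1]).as_matrix(); W[:3,3]=o[0]
        return K,W@np.array(c['T_tool_cam'])
    T[:3,:3]=R.from_rotvec(np.ravel(c['rvec'])).as_matrix(); T[:3,3]=np.ravel(c['tvec'])
    return K,np.linalg.inv(T)
def cloud(name,fn):
    z=np.load('/tmp/'+fn+'.npz'); d=z['d']; K,T=T_wc(name,(z['p'],z['o']))
    v,u=np.mgrid[:d.shape[0],:d.shape[1]]
    P=np.stack([(u-K[0,2])/K[0,0]*d,(v-K[1,2])/K[1,1]*d,d],-1)
    W=P@T[:3,:3].T+T[:3,3]; W[d==0]=np.nan
    return W,z['img']
def proj(name,fn,X):
    z=np.load('/tmp/'+fn+'.npz'); K,T=T_wc(name,(z['p'],z['o'])); Ti=np.linalg.inv(T)
    c=np.atleast_2d(X)@Ti[:3,:3].T+Ti[:3,3]; q=c@K.T; return q[:,:2]/q[:,2:]
E
python3 - <<'E'
from h import *
for n in ['scene','side','wrist']: snap(n,n+'0')
print(r.get_obs())
for n in ['scene','side','wrist']: print(cams.get_calibration(n))
E
```

```text
pics
{'time': 0.15, 'joint_positions': array([-2.02777467e-01,  2.59200466e-01,  1.53583804e+00, -3.23154332e-05,
        1.34802035e+00, -2.02799156e-01]), 'qvel': array([ 0.00245237, -0.00203016, -0.00457593, -0.0004665 ,  0.00026137,
        0.00176379]), 'joint_efforts': array([ 2.27439166e-03, -4.46383452e+01, -2.90821481e+01, -2.12644927e-04,
        8.17353168e-03,  2.13274996e-05]), 'ee_pos': array([5.49584307e-01, 1.09941242e-04, 2.30649744e-01]), 'orientation': array([-2.22055577e+00, -2.22061984e+00,  1.30801378e-03]), 'ft_force': array([0.04315124, 0.50858253, 0.11638252]), 'wrist_torque': array([ 0.01107954, -0.00426966, -0.00776695]), 'width': 1.0001399613394861}
{'intrinsics': array([[441.95083902,   0.        , 320.18054283],
       [  0.        , 441.95083902, 196.52118992],
       [  0.        ,   0.        ,   1.        ]]), 'rvec': array([ 1.15326792,  2.19512107, -1.14903868]), 'tvec': array([ 0.35954152, -0.24780825,  1.61752558])}
{'intrinsics': array([[391.52239404,   0.        , 321.40430503],
       [  0.        , 391.52239404, 201.27612315],
       [  0.        ,   0.        ,   1.        ]]), 'rvec': array([ 2.43326693, -0.25338823,  0.0819915 ]), 'tvec': array([-0.62241411,  0.16974629,  1.26775946])}
{'intrinsics': array([[351.8051645 ,   0.        , 319.98088618],
       [  0.        , 351.8051645 , 196.59017314],
       [  0.        ,   0.        ,   1.        ]]), 'T_tool_cam': array([[-1.21728471e-04, -9.65727096e-01, -2.59559552e-01,
         6.65728754e-02],
       [ 9.99999992e-01, -1.25761617e-04, -1.06745693e-06,
         5.66337014e-04],
       [-3.16117568e-05, -2.59559550e-01,  9.65727104e-01,
        -1.41816629e-01],
       [ 0.00000000e+00,  0.00000000e+00,  0.00000000e+00,
         1.00000000e+00]])}
```

View pics/scene0.png

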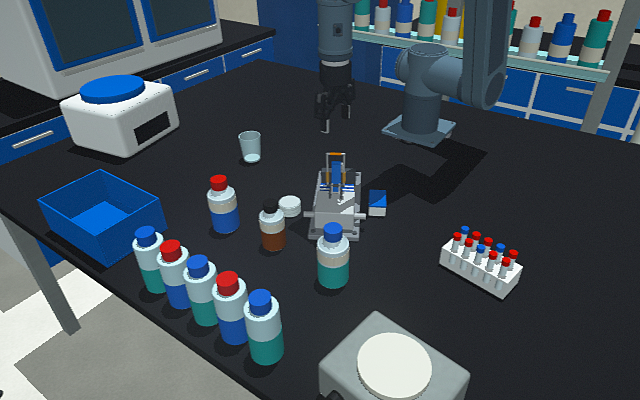

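View pics/side0.png

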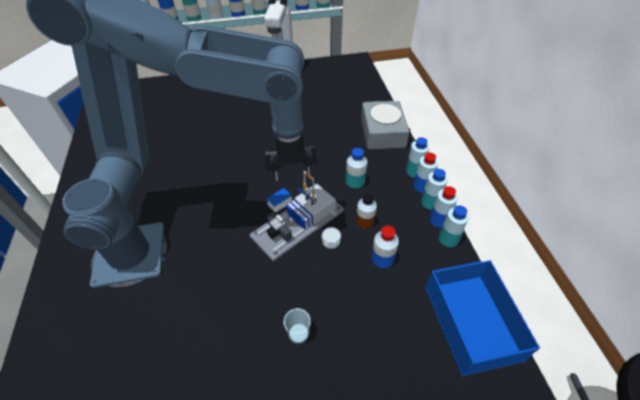

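View pics/wrist0.png

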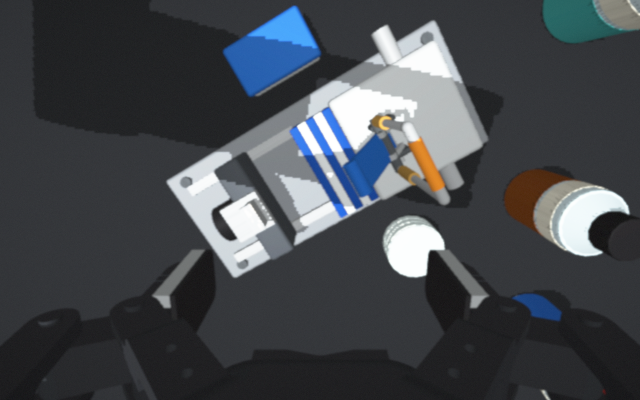

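The wrist view shows the press running from lower-left (plate, ~(265,210)) to upper-right (latch block, ~(410,110)). The loop's orange crossbar is at ~(425,165). I'll fit the press pose now.

Run:
```python
from h import *
W,img=cloud('wrist','wrist0')
for p in [(168,181),(238,275),(434,24),(486,137),(187,182),(427,38),(240,262),(290,255),(240,155)]:
    u,v=p; print(p,W[v,u].round(4))
# top view map of z
g=np.isfinite(W[...,2])
sel=g&(np.abs(W[...,2]-0.016)<0.004); sel[240:]=sel[240:]&False
ys,xs=np.nonzero(sel); 
# block top
sel2=g&(np.abs(W[...,2]-0.070)<0.003)&(W[...,0]>0.5)
m=(sel2*255).astype(np.uint8); cv2.imwrite('pics/m.png',np.hstack([m,(sel*255).astype(np.uint8)]))
big=cv2.resize(img[0:290,150:510],None,fx=2.2,fy=2,interpolation=cv2.INTER_CUBIC); 
cv2.imwrite('pics/w0big.png',big[:,:,::-1])
```

```text
(168, 181) [ 0.3916 -0.0126  0.0148]
(238, 275) [ 0.4577 -0.1206  0.0141]
(434, 24) [0.6555 0.1366 0.0157]
(486, 137) [0.7172 0.0327 0.0139]
(187, 182) [ 0.4133 -0.0125  0.02  ]
(427, 38) [0.6492 0.1242 0.0184]
(240, 262) [ 0.4621 -0.1024  0.0189]
(290, 255) [ 5.153e-01 -1.028e-01 -2.000e-04]
(240, 155) [0.4758 0.0195 0.0483]
```

View pics/w0big.png

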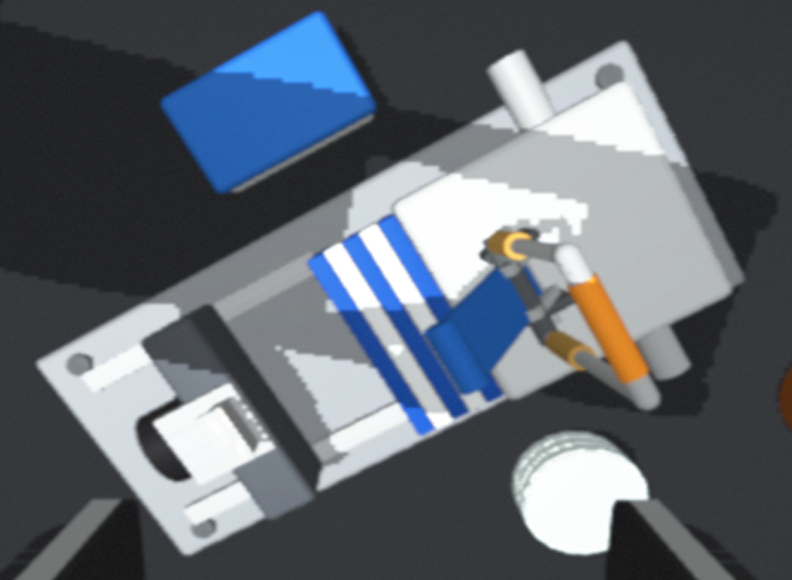

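View pics/m.png

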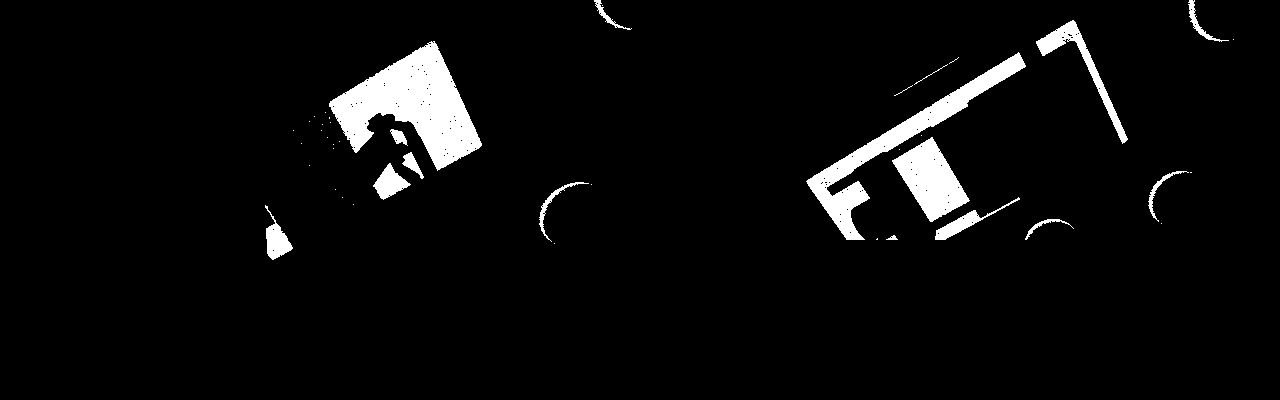

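```bash
cat >> h.py <<'E'
def fitpress():
    from scipy.optimize import least_squares
    obj=np.array([[170,-65,16],[170,65,16],[-140,-65,16],[-15,-50,70],[-115,-50,70],[-115,50,70]])/1e3
    px=np.array([[167.3,181],[236.4,276.5],[435.5,20.5],[329.8,103.5],[434.5,41.5],[481.5,145]])
    f=lambda q:(proj('wrist','wrist0',tow(obj,q))-px).ravel()
    s=least_squares(f,[.55,0.02,np.arctan2(-.49,-.87)]); return s.x,f(s.x)
def tow(X,q):
    c,s_=np.cos(q[2]),np.sin(q[2]); X=np.atleast_2d(X)
    return np.stack([q[0]+c*X[:,0]-s_*X[:,1],q[1]+s_*X[:,0]+c*X[:,1],X[:,2]],-1)
def top(W,q):
    c,s_=np.cos(q[2]),np.sin(q[2]); dx=W[...,0]-q[0]; dy=W[...,1]-q[1]
    return np.stack([c*dx+s_*dy,-s_*dx+c*dy,W[...,2]],-1)
E
python3 - <<'E'
from h import *
q,res=fitpress(); print(q,res.reshape(-1,2).round(2)); np.save('/tmp/q',q)
W,img=cloud('wrist','wrist0'); P=top(W,q)*1e3
# profile near y in plane: by z>62
x,y,z=P[...,0],P[...,1],P[...,2]
m=(z>40)&(abs(y)<55)&(x>-140)&(x<180)
for lo in range(-120,140,8):
    k=m&(x>=lo)&(x<lo+8)
    for a,b in((-30,-14),(-10,10),(14,30)):
        kk=k&(y>a)&(y<b)
        if kk.sum()>3: print(lo,(a,b),kk.sum(),np.percentile(z[kk],[5,50,95]).round(0),end=' | ')
    print()
for n,(u,v) in {'cb1':(415,143),'cb2':(433,181),'cbm':(424,163),'pad':(232,220),'lev':(363,170),'levend':(357,190)}.items(): print(n,P[v,u].round(1))
E
```

```text
[ 0.56777448  0.0147788  -2.61939938] [[-3.09  1.28]
 [-2.84  3.92]
 [ 0.3  -1.7 ]
 [-2.61 -0.04]
 [ 2.21 -3.06]
 [ 4.74  2.83]]
-120 (-30, -14) 42 [65. 68. 69.] | -120 (-10, 10) 46 [66. 68. 69.] | -120 (14, 30) 38 [66. 68. 69.] | 
-112 (-30, -14) 194 [68. 69. 70.] | -112 (-10, 10) 242 [68. 69. 70.] | -112 (14, 30) 183 [68. 69. 70.] | 
-104 (-30, -14) 201 [68. 69. 70.] | -104 (-10, 10) 238 [68. 69. 70.] | -104 (14, 30) 178 [68. 69. 70.] | 
-96 (-30, -14) 197 [68. 69. 70.] | -96 (-10, 10) 232 [68. 69. 70.] | -96 (14, 30) 175 [68. 69. 70.] | 
-88 (-30, -14) 196 [68. 69. 70.] | -88 (-10, 10) 229 [68. 69. 70.] | -88 (14, 30) 178 [68. 69. 70.] | 
-80 (-30, -14) 196 [68. 69. 70.] | -80 (-10, 10) 234 [68. 69. 70.] | -80 (14, 30) 180 [68. 69. 71.] | 
-72 (-30, -14) 189 [68. 69. 70.] | -72 (-10, 10) 129 [68. 69. 70.] | -72 (14, 30) 39 [68. 69. 70.] | 
-64 (-30, -14) 181 [68. 69. 70.] | -64 (-10, 10) 59 [68. 69. 70.] | -64 (14, 30) 24 [68. 69. 70.] | 
-56 (-30, -14) 169 [68. 69. 91.] | -56 (-10, 10) 141 [68. 69. 90.] | -56 (14, 30) 106 [68. 69. 91.] | 
-48 (-30, -14) 391 [ 69. 198. 201.] | -48
[... 1459 characters left out ...]
8. 69. 77.] | 
88 (-30, -14) 198 [ 68.  70. 299.] | 88 (-10, 10) 88 [92. 93. 94.] | 88 (14, 30) 124 [68. 69. 77.] | 
96 (-30, -14) 123 [68. 70. 78.] | 96 (-10, 10) 166 [76. 77. 78.] | 96 (14, 30) 76 [68. 69. 78.] | 
104 (-30, -14) 76 [50. 77. 78.] | 104 (-10, 10) 187 [76. 77. 78.] | 104 (14, 30) 16 [76. 77. 78.] | 
112 (-30, -14) 44 [48. 53. 76.] | 112 (-10, 10) 43 [62. 64. 77.] | 
120 (-30, -14) 63 [48. 55. 59.] | 120 (-10, 10) 168 [61. 63. 64.] | 120 (14, 30) 8 [49. 55. 56.] | 
128 (-30, -14) 17 [48. 55. 59.] | 128 (-10, 10) 60 [61. 63. 64.] | 

cb1 [-40.9 -14.2 200.6]
cb2 [-40.5   7.5 200.1]
cbm [-40.5  -3.1 200.7]
pad [107.5  -5.4  76.9]
lev [-13.4  -2.9 146.5]
levend [ -3.9   5.2 153.3]
```

Run:
```python
from h import *
q=np.load('/tmp/q.npy')
W,img=cloud('wrist','wrist0'); P=top(W,q)*1e3
x,y,z=P[...,0],P[...,1],P[...,2]
def rect(m,name):
    mm=cv2.morphologyEx(m.astype(np.uint8),cv2.MORPH_OPEN,np.ones((3,3)))>0
    r_=cv2.minAreaRect(W[mm][:,:2].astype(np.float32)*1000); print(name,r_,W[mm][:,2].mean())
    return mm
rect((abs(z-69)<2.5)&(x<-5)&(x>-130)&(abs(y)<65),'block')
rect((abs(z-15)<2)&(x<185)&(x>-150)&(abs(y)<75),'bed')
# straight edge fits: bed long side y=-65
for nm,m in (('bed',(abs(z-15)<2)&(x>-125)&(x<155)&(y<-45)&(y>-80)),):
    xs=np.arange(-120,150,5); e=[y[m&(abs(x-a)<2.5)].min() for a in xs]
    print(np.polyfit(xs,e,1),np.round(e,1))
m=(abs(z-69)<3)&(x<-5)&(x>-130)
xs=np.arange(-110,-20,5);e=[y[m&(abs(x-a)<2.5)&(y>-70)&(y<70)].min() for a in xs];print(np.polyfit(xs,e,1))
e2=[y[m&(abs(x-a)<2.5)&(y<60)].max() for a in xs];print(np.round(e,1),np.round(e2,1))
ys=np.arange(-45,50,5);e=[x[m&(abs(y-a)<2.5)].min() for a in ys];print(np.polyfit(ys,e,1),np.round(e,1))
m=(abs(z-15)<2)&(y<70);ys=np.arange(-60,61,5);e=[x[m&(abs(y-a)<2.5)&(x<190)].max() for a in ys];print(np.round(e,1))
```

```text
block ((622.939208984375, 48.45433044433594), (99.04432678222656, 99.20536804199219), 30.089323043823242) 0.06909531210544516
bed ((553.7628784179688, 8.622726440429688), (309.2151184082031, 129.4012908935547), 29.95838737487793) 0.015094154322682442Traceback (most recent call last):
  File "<stdin>", line 13, in <module>
    return umr_minimum(a, axis, None, out, keepdims, initial, where)
ValueError: zero-size array to reduction operation minimum which has no identity
```

Run:
```python
from h import *
q=np.array([0.5667,0.016,-2.618]); np.save('/tmp/q',q)
W,img=cloud('wrist','wrist0'); P=top(W,q)*1e3
x,y,z=P[...,0],P[...,1],P[...,2]
m=(abs(z-69)<2.5)&(x>40)&(x<130)&(abs(y)>20)&(abs(y)<45); print('plate top x',np.percentile(x[m],[1,5,95,99]))
m=(abs(z-93)<2)&(x>40)&(x<130)&(abs(y)<10); print('keeper top x',np.percentile(x[m],[1,99]), 'y',np.percentile(y[m],[1,99]))
m=(abs(z-77)<2)&(x>60)&(x<130)&(abs(y)<10); print('foot x',np.percentile(x[m],[1,99]))
m=(abs(z-62)<4)&(x>60)&(x<150)&(abs(y)<10); print('pad x',np.percentile(x[m],[1,99]))
m=(z>190)&(z<204)&(x<0)&(x>-80)&(abs(y)<35); print('cb',np.percentile(x[m],[1,50,99]),np.percentile(y[m],[1,99]),np.percentile(z[m],[1,50,99]))
m=(z>110)&(z<170)&(abs(x+20)<40)&(abs(y)<13)
b=img.astype(int); m&=(b[...,2]>b[...,0]+50)
pts=P[m]; print('lever',m.sum(), np.percentile(pts[:,1],[1,99]))
p=np.polyfit(pts[:,0],pts[:,2],1);print(p,np.degrees(np.arctan(p[0])), pts[:,0].min(),pts[:,0].max(),pts[:,2].max())
# side wires
m=(z>100)&(z<195)&(x<-20)&(x>-80)&(abs(y)>17)&(abs(y)<27)
print('wires',np.polyfit(z[m],x[m],1))
# TCP in press
o=r.get_obs(); print(top(o['ee_pos'],q)*1e3)
```

```text
plate top x [ 76.62873187  77.49446969  99.30856853 100.53046967]
keeper top x [80.40873486 91.0813895 ] y [-9.74557732  9.7750977 ]
foot x [ 76.29284653 112.25443614]
pad x [ 76.19720213 130.47968677]
cb [-45.06018137 -41.2874511  -38.32790789] [-23.00928811  22.50798211] [192.17511335 199.53117949 201.53001522]
lever 1530 [-11.69454892  11.48580135]
[  1.61008734 166.50950031] 58.15623254068265 -34.278848548842035 -2.8424911418790786 156.6647255501659
wires [ -0.03417441 -33.95530967]
[ 22.76762227   5.20348755 230.64974384]
```

Press pose is at (0.567, 0.016) with yaw −150°. Plate joint ≈ 51 mm, lever ≈ 2.1, loop ≈ 1.6 with its crossbar at press (−41, 0, 197). Next I close the fingers, turn to align with the press, and go behind the pad.

>>> {"method": "servo_tool", "body": {"series": [-17,-32,0,0,0,-0.131,-34,-63,0,0,0,-0.262,-50,-95,0,0,0,-0.393,-67,-126,0,0,0,-0.5236,-67,-126,45,0,0,-0.5236,-67,-126,90,0,0,-0.5236,-67,-126,130,0,0,-0.5236,-67,-126,165,0,0,-0.5236,-67,-126,188,0,0,-0.5236,-67,-126,192,0,0,-0.5236,-67,-126,192,0,0,-0.5236,-67,-126,192,0,0,-0.5236], "grip": 0, "newtons": 20}}

```text
time: 1.35
ee_pos: [0.425, -0.0674, 0.0404]
orientation: [1.57, 2.719, 0.0]
ft_force: [0.2, -0.5, 0.3]
width: 0.0
```

```bash
cat >> h.py <<'E'
def st():
    o=r.get_obs(); q=np.load('/tmp/q.npy'); f=o['ft_force']; c,s_=np.cos(q[2]),np.sin(q[2])
    Rm=R.from_rotvec(o['orientation']).as_matrix()
    print('t',round(o['time'],2),'TCP press mm',(top(o['ee_pos'],q)*1e3).round(1),'F press',np.round([c*f[0]+s_*f[1],-s_*f[0]+c*f[1],f[2]],1),'w',round(o['width'],3),'tool y deg',np.degrees(np.arctan2(Rm[1,1],Rm[0,1])).round(2),'tz',Rm[:,2].round(3))
E
python3 - <<'E'
from h import *
st(); snap('wrist','wrist1')
E
```

```text
t 1.35 TCP press mm [164.4   1.3  40.4] F press [0.1 0.5 0.3] w 0.0 tool y deg 30.01 tz [ 0.002 -0.001 -1.   ]
```

View pics/wrist1.png

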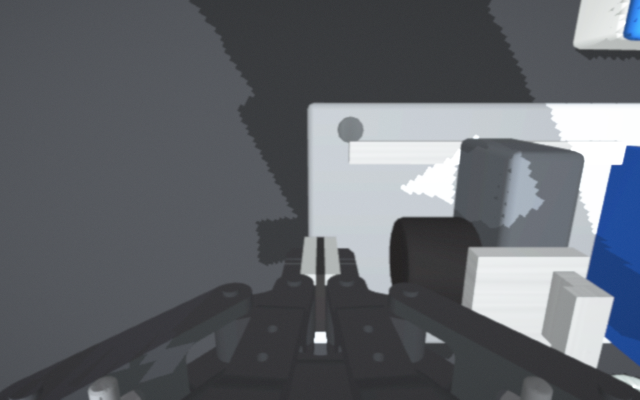

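The fingers are behind the black pad (pad at ~(430,255)) and centred on y. Next I push it.

>>> {"method": "servo_tool", "body": {"series": [0,10,0,0,0,0,0,20,0,0,0,0,0,28,0,0,0,0,0,36,0,0,0,0,0,44,0,0,0,0,0,52,0,0,0,0,0,58,0,0,0,0,0,62,0,0,0,0,0,62,0,0,0,0]}}

```text
time: 2.3
ee_pos: [0.4783, -0.0355, 0.0392]
orientation: [1.57, 2.721, 0.001]
ft_force: [0.8, -0.7, -1.0]
width: -0.002
```

Run:
```python
from h import *
st(); snap('wrist','wrist2')
W,img=cloud('wrist','wrist2'); P=top(W,np.load('/tmp/q.npy'))*1e3
x,y,z=P[...,0],P[...,1],P[...,2]
m=(abs(z-69)<2.5)&(x>15)&(x<130)&(abs(y)>20)&(abs(y)<45); print('plate top x',np.percentile(x[m],[1,5,95,99]))
m=(abs(z-93)<2)&(x>20)&(x<130)&(abs(y)<10); print('keeper top x',np.percentile(x[m],[1,99]))
```

```text
t 2.3 TCP press mm [102.3   0.4  39.2] F press [-0.3  1.  -1. ] w -0.002 tool y deg 30.01 tz [ 0.  0. -1.]
plate top x [33.28275216 34.76336334 56.52042464 57.32964754]
keeper top x [ 36.42170583 129.74923758]
```

View pics/wrist2.png

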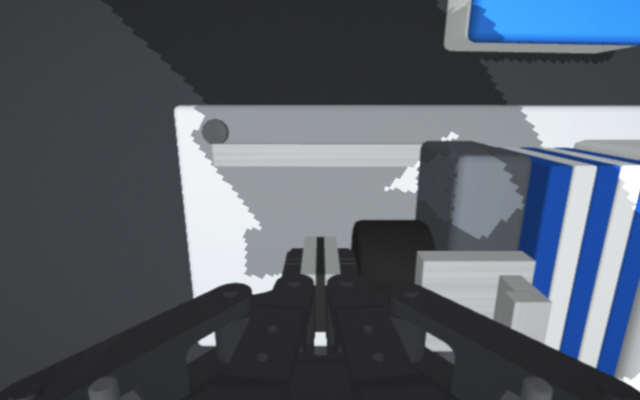

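The plate is now about 8 mm from home (gap at ~(525,200)). I'll finish gently.

>>> {"method": "servo_tool", "body": {"series": [0,3,0,0,0,0,0,6,0,0,0,0,0,8,0,0,0,0,0,9,0,0,0,0,0,10,0,0,0,0,0,10,0,0,0,0]}}

```text
time: 2.95
ee_pos: [0.4851, -0.0312, 0.0391]
orientation: [-1.569, -2.719, 0.003]
ft_force: [-5.4, -4.6, 2.4]
width: 0.002
```

Run:
```python
from h import *
st(); snap('wrist','wrist3')
W,img=cloud('wrist','wrist3'); P=top(W,np.load('/tmp/q.npy'))*1e3
x,y,z=P[...,0],P[...,1],P[...,2]
m=(abs(z-69)<2.5)&(x>15)&(x<130)&(abs(y)>20)&(abs(y)<45); print('plate top x',np.percentile(x[m],[1,5,95,99]))
```

```text
t 2.95 TCP press mm [94.3  0.1 39.1] F press [6.9 1.3 2.4] w 0.002 tool y deg 30.03 tz [-0.003 -0.    -1.   ]
plate top x [25.78528232 27.1778576  48.97160403 49.66435788]
```

The plate is home: it spans x 25.8–49.7 and contact force is 7 N. Next I back off, rise, cross over the loop and come down behind the crossbar.

>>> {"method": "servo_tool", "body": {"series": [0,-12,0,0,0,0,0,-25,0,0,0,0,0,-25,-40,0,0,0,0,-25,-80,0,0,0,0,-25,-125,0,0,0,0,-25,-170,0,0,0,0,-15,-200,0,0,0,0,20,-200,0,0,0,0,60,-200,0,0,0,0,100,-200,0,0,0,0,140,-200,0,0,0,0,170,-200,0,0,0,0,180,-200,0,0,0,0,180,-200,0,0,0,0,180,-180,0,0,0,0,180,-155,0,0,0,0,180,-140,0,0,0,0,180,-140,0,0,0]}}

```text
time: 4.8
ee_pos: [0.6392, 0.0579, 0.177]
orientation: [-1.57, -2.716, 0.004]
ft_force: [-0.1, 0.6, 0.3]
width: 0.003
```

Run:
```python
from h import *
st(); snap('wrist','wrist4'); img,d=snap('side','side4'); img2,d=snap('scene','scene4')
cv2.imwrite('pics/s4.png',np.hstack([cv2.resize(i,(400,400),interpolation=cv2.INTER_CUBIC) for i in (img[130:270,230:370],img2[80:240,260:420])])[:,:,::-1])
```

```text
t 4.8 TCP press mm [-83.8  -0.  177. ] F press [-0.2 -0.5  0.3] w 0.003 tool y deg 29.94 tz [-0.006  0.    -1.   ]
```

View pics/wrist4.png

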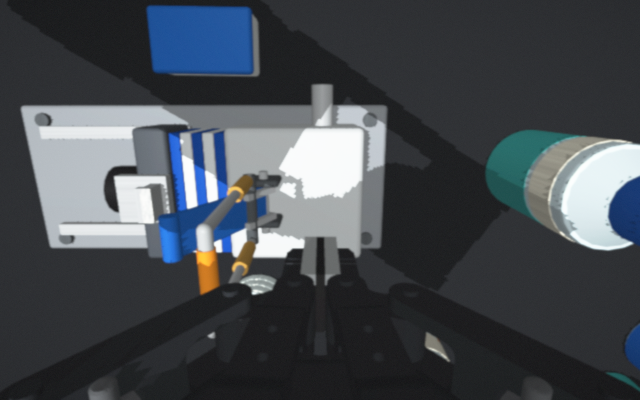

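View pics/s4.png

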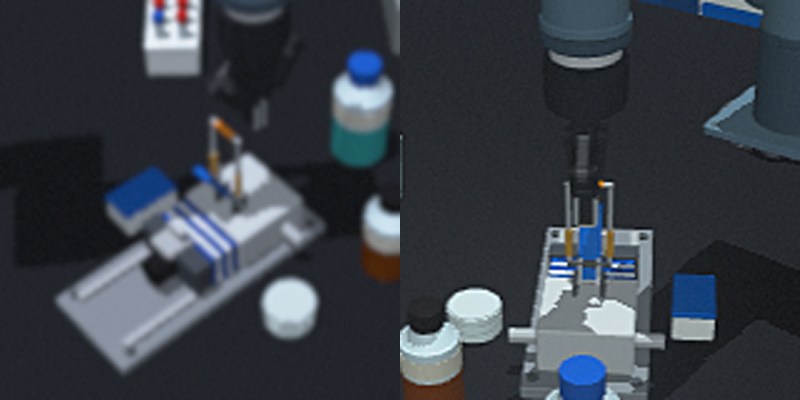

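The fingers are behind the upright loop (crossbar at ~(207,275), fingers ~(320,255)) and the plate is still home. Next I tip the loop forward.

>>> {"method": "servo_tool", "body": {"series": [0,-12,0,0,0,0,0,-22,0,0,0,0,0,-28,0,0,0,0,0,-34,0,0,0,0,0,-40,0,0,0,0,0,-46,0,0,0,0,0,-52,0,0,0,0,0,-58,0,0,0,0,0,-64,0,0,0,0,0,-69,0,0,0,0,0,-73,0,0,0,0,0,-76,0,0,0,0,0,-76,0,0,0,0]}}

```text
time: 6.25
ee_pos: [0.5761, 0.0208, 0.1794]
orientation: [-1.571, -2.72, 0.0]
ft_force: [0.1, 0.2, -0.5]
width: -0.003
```

Run:
```python
from h import *
st(); snap('wrist','wrist5'); img,d=snap('side','side5'); img2,d=snap('scene','scene5')
cv2.imwrite('pics/s5.png',np.hstack([cv2.resize(i,(400,400),interpolation=cv2.INTER_CUBIC) for i in (img[130:270,230:370],img2[80:240,260:420])])[:,:,::-1])
```

```text
t 6.25 TCP press mm [-10.6   0.5 179.4] F press [-0.2 -0.1 -0.5] w -0.003 tool y deg 29.99 tz [-0. -0. -1.]
```

View pics/wrist5.png

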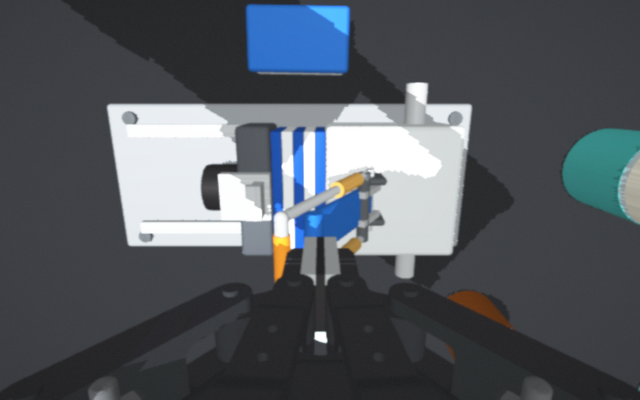

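View pics/s5.png

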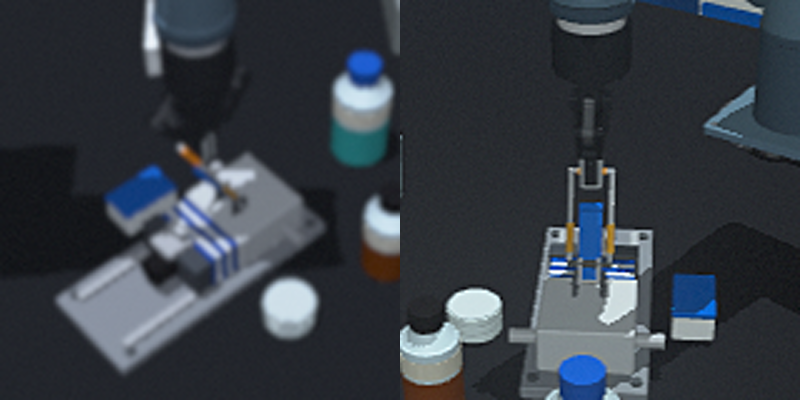

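The loop is tipping and the crossbar (~(282,255)) still leans on the fingers, so I continue.

>>> {"method": "servo_tool", "body": {"series": [0,-4,0,0,0,0,0,-8,0,0,0,0,0,-12,0,0,0,0,0,-16,0,0,0,0,0,-20,0,0,0,0,0,-24,0,0,0,0,0,-27,0,0,0,0,0,-27,0,0,0,0,0,-27,0,0,0,0,0,-27,0,0,0,0]}}

```text
time: 7.4
ee_pos: [0.5532, 0.0076, 0.1793]
orientation: [1.571, 2.721, 0.0]
ft_force: [-0.1, 0.1, -0.3]
width: -0.001
```

Run:
```python
from h import *
st(); snap('wrist','wrist6'); img,d=snap('side','side6'); img2,d=snap('scene','scene6')
cv2.imwrite('pics/s6.png',np.hstack([cv2.resize(i,(400,400),interpolation=cv2.INTER_CUBIC) for i in (img[130:270,230:370],img2[80:240,260:420])])[:,:,::-1])
```

```text
t 7.4 TCP press mm [ 15.9   0.6 179.3] F press [ 0.1 -0.2 -0.3] w -0.001 tool y deg 30.0 tz [ 0.  0. -1.]
```

View pics/wrist6.png

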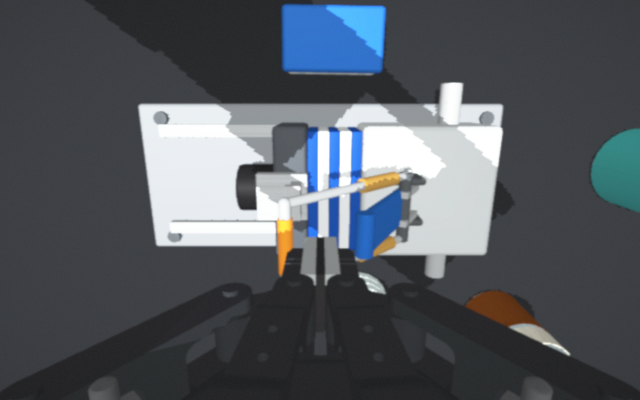

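View pics/s6.png

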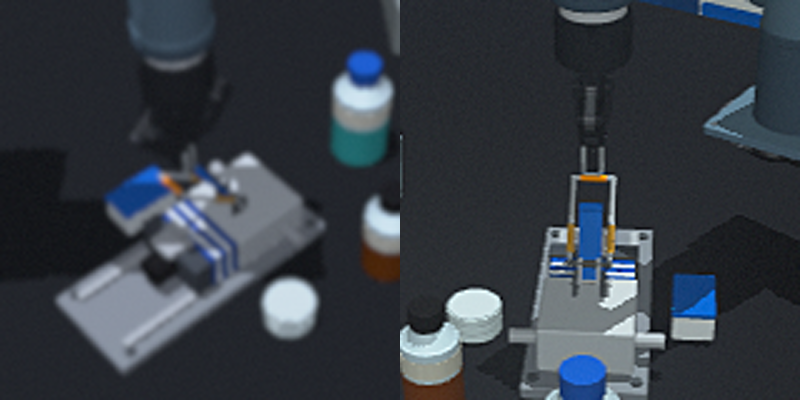

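```bash
cat >> h.py <<'E'
def orange(fn,name='wrist'):
    W,img=cloud(name,fn); P=top(W,np.load('/tmp/q.npy'))*1e3; b=img.astype(int)
    m=(b[...,0]>150)&(b[...,2]<80)&(b[...,1]>60)&(b[...,1]<170)&(P[...,2]>60)
    p=P[m]; k=np.abs(p[:,0]+40)<40; 
    for s,n in ((p[p[:,0]>0],'x>0'),(p[p[:,0]<=0],'x<=0')):
        if len(s): print(n,len(s),np.percentile(s,[5,50,95],axis=0).round(1).tolist())
E
python3 - <<'E'
from h import *
orange('wrist6')
E
```

```text
x>0 432 [[28.5, -7.4, 165.9], [32.1, -1.3, 168.3], [34.9, 12.7, 188.9]]
x<=0 341 [[-30.7, -21.6, 113.6], [-23.4, -18.3, 120.6], [-12.2, 22.6, 130.5]]
```

>>> {"method": "servo_tool", "body": {"series": [0,0,-10,0,0,0,0,0,-10,0,0,0,0,0,-10,0,0,0,0,0,-10,0,0,0]}}

```text
time: 7.95
ee_pos: [0.553, 0.0075, 0.1894]
orientation: [1.571, 2.721, 0.0]
ft_force: [0.1, 0.2, 0.2]
width: 0.001
```

Run:
```python
from h import *
st(); snap('wrist','wrist7'); orange('wrist7')
```

```text
t 7.95 TCP press mm [ 16.1   0.5 189.4] F press [-0.1 -0.1  0.2] w 0.001 tool y deg 30.0 tz [ 0. -0. -1.]
x>0 214 [[0.9, -12.1, 108.3], [55.6, -5.8, 111.2], [59.1, 18.0, 112.7]]
x<=0 75 [[-25.0, -18.7, 105.5], [-3.9, 18.8, 107.0], [-0.6, 23.6, 108.3]]
```

View pics/wrist7.png

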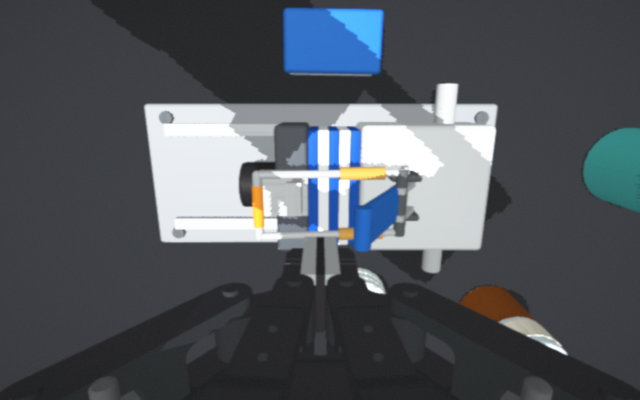

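It's falling slowly: the crossbar is at (57, 0, 108) now. I'll wait for it to land.

>>> {"method": "servo_tool", "body": {"series": [0,0,0,0,0,0,0,0,0,0,0,0,0,0,0,0,0,0,0,0,0,0,0,0,0,0,0,0,0,0]}}

```text
time: 8.5
ee_pos: [0.553, 0.0075, 0.1893]
orientation: [-1.571, -2.721, 0.0]
ft_force: [0.5, 0.5, -0.7]
width: 0.004
```

Run:
```python
from h import *
st(); img,d=snap('wrist','wrist8'); orange('wrist8')
W,img=cloud('wrist','wrist8'); P=top(W,np.load('/tmp/q.npy'))*1e3
x,y,z=P[...,0],P[...,1],P[...,2]
m=(abs(z-93)<2)&(x>20)&(x<90)&(abs(y)<10); print('keeper top x',np.percentile(x[m],[1,99]))
m=(z>110)&(z<170)&(abs(x+20)<45)&(abs(y)<13)
b=img.astype(int); m&=(b[...,2]>b[...,0]+50); p=P[m]; print('lever',m.sum(),np.polyfit(p[:,0],p[:,2],1),p[:,0].max(),p[:,2].max())
cv2.imwrite('pics/w8.png',cv2.resize(img[90:260,130:430],None,fx=2.6,fy=2.6,interpolation=cv2.INTER_CUBIC)[:,:,::-1])
```

```text
t 8.5 TCP press mm [ 16.1   0.5 189.3] F press [-0.7 -0.2 -0.7] w 0.004 tool y deg 30.0 tz [-0.  0. -1.]
x>0 136 [[0.2, -12.6, 81.4], [52.7, -6.5, 83.3], [55.7, 19.1, 95.4]]
x<=0 78 [[-24.2, -18.1, 95.0], [-4.0, 19.0, 96.8], [-0.5, 23.3, 101.4]]
keeper top x [29.00981606 39.20664603]
lever 1737 [  1.57058053 165.30422313] -2.7008041804076353 156.49451701391797
```

View pics/w8.png

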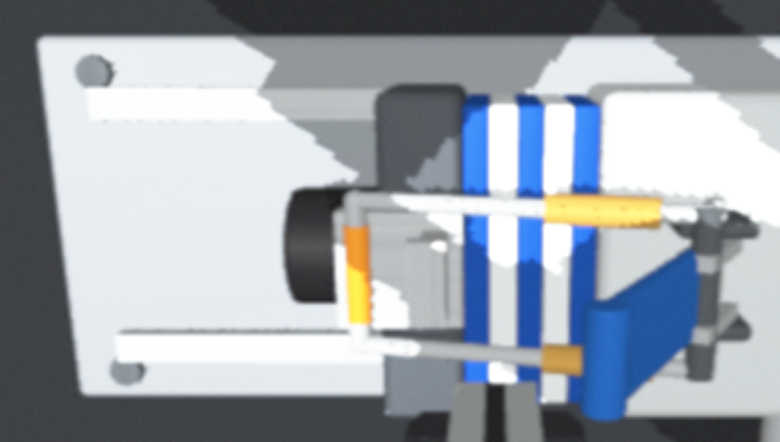

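The loop has landed: crossbar at x≈53, z≈80, behind the keeper (lip edge x≈39). Next I bring the fingers in front of the lever tip and push it over.

>>> {"method": "servo_tool", "body": {"series": [0,-5,15,0,0,0,0,-5,32,0,0,0,0,-5,39,0,0,0,0,3,39,0,0,0,0,11,38,0,0,0,0,19,37,0,0,0,0,27,36,0,0,0,0,35,35,0,0,0,0,44,34,0,0,0,0,53,35,0,0,0,0,62,36,0,0,0,0,70,39,0,0,0,0,79,42,0,0,0,0,79,42,0,0,0]}}

```text
time: 9.95
ee_pos: [0.6262, 0.0482, 0.1507]
orientation: [1.566, 2.714, 0.008]
ft_force: [2.9, 0.9, 8.5]
width: -0.002
```

Run:
```python
from h import *
st(); img,d=snap('wrist','wrist9'); orange('wrist9'); img,d=snap('side','side9'); img2,d=snap('scene','scene9')
cv2.imwrite('pics/s9.png',np.hstack([cv2.resize(i,(400,400),interpolation=cv2.INTER_CUBIC) for i in (img[130:270,230:370],img2[80:240,260:420])])[:,:,::-1])
```

```text
t 9.95 TCP press mm [-67.6   1.8 150.7] F press [-3.   0.6  8.5] w -0.002 tool y deg 30.04 tz [ 0.01  0.   -1.  ]
x>0 18 [[34.9, -12.9, 80.9], [35.7, -11.9, 82.6], [37.3, -11.1, 84.4]]
x<=0 453 [[-41.8, -24.0, 93.7], [-26.5, -19.6, 96.4], [-15.8, 22.3, 99.8]]
```

View pics/wrist9.png

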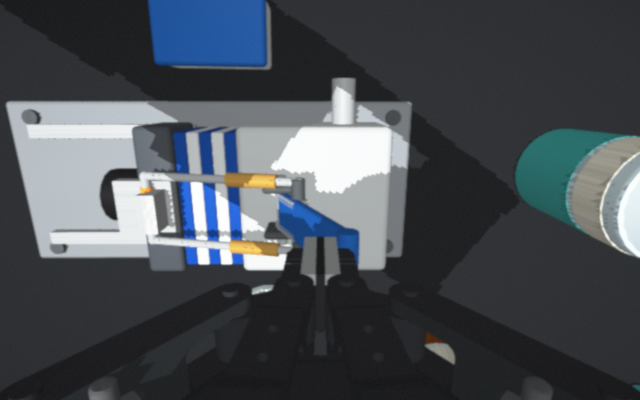

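View pics/s9.png

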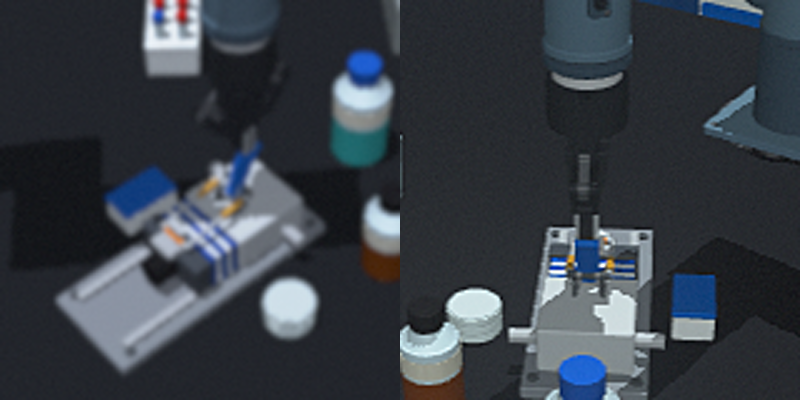

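The crossbar is caught under the keeper lip (its ends show at ~(147,180) and (150,238)) and the lever is past vertical. I continue the arc down.

>>> {"method": "servo_tool", "body": {"series": [0,10,6,0,0,0,0,19,13,0,0,0,0,24,20,0,0,0,0,29,27,0,0,0,0,33,35,0,0,0,0,37,44,0,0,0,0,39,50,0,0,0,0,40,56,0,0,0,0,40,60,0,0,0,0,40,62,0,0,0,0,40,63,0,0,0,0,40,63,0,0,0]}}

```text
time: 11.3
ee_pos: [0.6556, 0.0673, 0.0877]
orientation: [1.57, 2.72, 0.001]
ft_force: [-8.8, 0.4, 20.9]
width: 0.0
```

Run:
```python
from h import *
st(); img,d=snap('wrist','wrist10'); orange('wrist10'); img,d=snap('side','side10'); img2,d=snap('scene','scene10')
cv2.imwrite('pics/s10.png',np.hstack([cv2.resize(i,(400,400),interpolation=cv2.INTER_CUBIC) for i in (img[130:270,230:370],img2[80:240,260:420])])[:,:,::-1])
```

```text
t 11.3 TCP press mm [-1.027e+02  1.000e-01  8.770e+01] F press [ 7.5 -4.8 20.9] w 0.0 tool y deg 30.01 tz [ 0.001  0.    -1.   ]
x>0 35 [[33.7, -13.4, 81.3], [35.0, -12.4, 83.0], [36.2, -11.5, 84.2]]
x<=0 854 [[-42.9, -23.7, 82.4], [-29.4, -21.4, 84.6], [-17.9, 17.6, 85.8]]
```

View pics/wrist10.png

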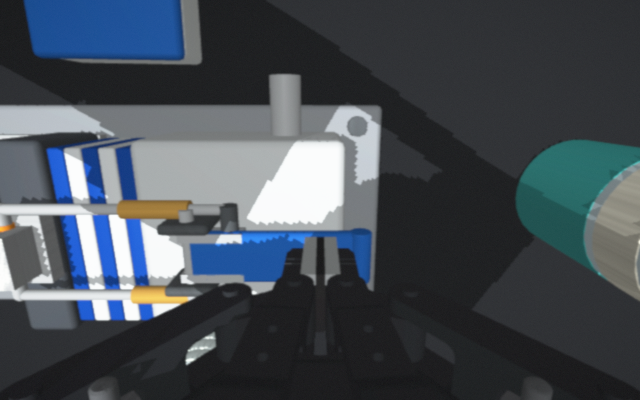

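View pics/s10.png

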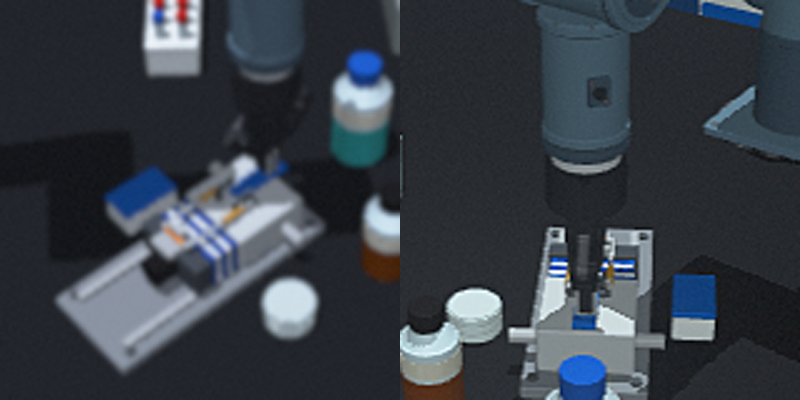

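The lever is flat with the finger end at z = 87.7, and 21 N says it is on its stop. Next I retreat straight up and check that it holds.

>>> {"method": "servo_tool", "body": {"series": [0,0,-5,0,0,0,0,0,-20,0,0,0,0,0,-50,0,0,0,0,0,-90,0,0,0,0,0,-130,0,0,0,0,0,-160,0,0,0,0,-60,-170,0,0,0,0,-100,-170,0,0,0,0,-120,-170,0,0,0,0,-120,-170,0,0,0,0,-120,-170,0,0,0]}}

```text
time: 12.55
ee_pos: [0.5526, 0.0069, 0.255]
orientation: [1.572, 2.719, 0.001]
ft_force: [-0.0, 0.1, 0.3]
width: 0.001
```

Run:
```python
from h import *
st(); img,d=snap('wrist','wrist11'); orange('wrist11')
W,img=cloud('wrist','wrist11'); P=top(W,np.load('/tmp/q.npy'))*1e3
x,y,z=P[...,0],P[...,1],P[...,2]; b=img.astype(int)
m=(z>75)&(z<170)&(x>-135)&(x<-50)&(abs(y)<14)&(b[...,2]>b[...,0]+50); p=P[m]
print('lever',m.sum(),np.polyfit(p[:,0],p[:,2],1),p.min(0),p.max(0))
m=(abs(z-69)<2.5)&(x>15)&(x<130)&(abs(y)>25)&(abs(y)<45); print('plate top x',np.percentile(x[m],[1,99]))
snap('scene','scene11')
```

```text
t 12.55 TCP press mm [ 16.8   0.8 255. ] F press [-0.  -0.1  0.3] w 0.001 tool y deg 29.94 tz [ 0.001  0.    -1.   ]
x>0 9 [[35.7, -12.5, 82.4], [37.9, -12.2, 83.4], [39.4, -11.4, 84.6]]
x<=0 109 [[-39.6, -16.5, 82.0], [-29.4, 19.9, 84.6], [-18.9, 23.1, 85.7]]
lever 2094 [-8.74750330e-03  8.64259035e+01] [-125.46693988  -11.78951936   83.11352416] [-50.16467264  12.46158101  91.29243423]
plate top x [25.28672753 49.62336406]
```

View pics/wrist11.png

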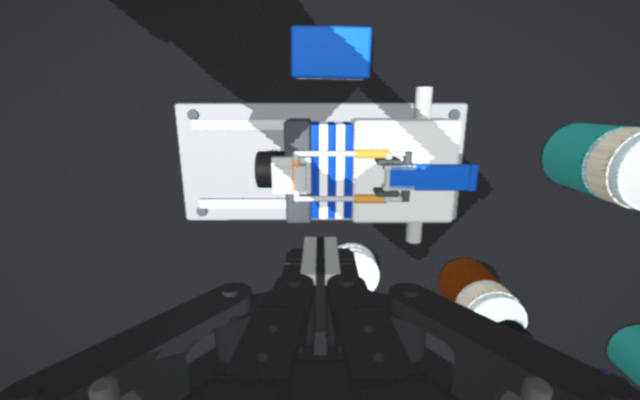

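View pics/scene11.png

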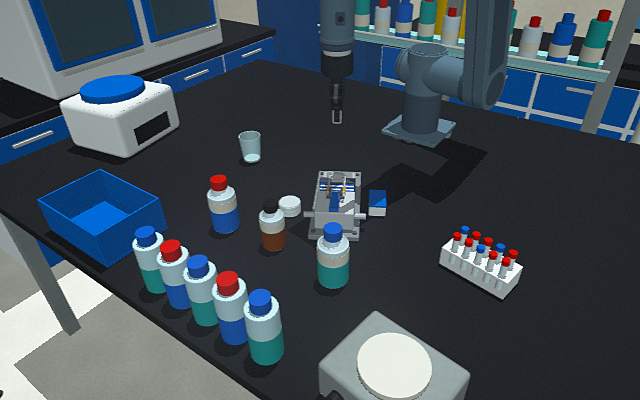

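The lever stays flat (slope −0.009), the crossbar sits under the keeper lip and the plate is home. All the bystanders are where they were and the arm touches nothing, so I hand it in.

```bash
python3 -c "
from rig import order
print(order.job_done())"
```

```text
the job is handed in; nothing more can be done
None
```

The press is closed and stays clamped by itself. I handed the job in at about 12.7 s on the robot's clock.

I did the three steps in the order asked:
1. I pushed the plate home by its black pad with closed fingers.
2. I tipped the wire loop forward so its crossbar dropped behind the keeper hook.
3. I swung the blue lever over and pressed it down past centre until it met its stop, with about 21 N at the wrist.

My last checks, after backing the arm off, all agreed:
- **Lever:** it stays level with nothing touching it (slope about −0.01, face at about z 87 mm; depth readings run about 1 mm low).
- **Crossbar:** it sits at about x 37 mm, z 83 mm, behind the keeper post and below the lip.
- **Plate:** it is still home, spanning x 25 to 50 mm.
- **Surroundings:** the bottles, rack, beaker, dishes and box look unmoved compared with the first picture, which I judged by eye. The arm is clear, at near-zero wrist force.

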